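# Read the next power supply module with the bench scanner

## Task

The power supply module in front of the scanner has been read: set it down upright in the black tray beside the finished one. Then stand the other module, the one waiting on the mat, upright about 8 cm in front of the scanner's window with its code label squarely facing the window, let go of it, squeeze the scanner's trigger fully and hold it in for about a second, then let it spring back. Leave the module standing there, set things down without dropping them or knocking them over, and do not disturb anything else on the bench.

Things in the scene. Friction and masses are not known exactly. Their poses are not given: they have to be found in the camera images.
- scanner: Pistol-type code scanner lying on its side in a cradle fixed to the bench. Origin on the mat below the grip; x = the way its window looks, y = from grip to head, z up. In its frame, mm: head x -45..79, y 22..89, top z 122; grip x -20..18, z 74..106, from the head to y -28, then raked slightly to -x as far as y -90. Foot 8 mm thick, x -53..77, y 1..111.
- window (a point): Centre of the scanner's reading window, at (78, 55.5, 90) mm in the scanner's frame, same axes: the window looks along +x.
- grip_back (a point): Point on the flat back of the grip (facing the scanner's -x), opposite trigger_pad, at (-20, -12, 90) mm in the scanner's frame, same axes.
- trigger_pad (a point): Where a finger pulls: front of the trigger's rounded lip, facing the scanner's +x, at (36, -12, 90) mm in its frame when released: 56 mm over trigger and grip, 48 squeezed. Trigger: grey blade 18 mm high (z 81..99) from y 26 to -19, on the front of the grip next to the head. Clear space of 50 mm in front of it and behind the grip at this height.
- trigger (a joint): Trigger angle in rad: 0 released, 0.22 fully squeezed (stop). Hinged about the vertical at its head end, 36 mm from trigger_pad, which moves 8 mm towards the back of the grip. A spring returns it: about 2 N at the pad to start it, 5 N fully in.
- psu_read: The module already read, standing in front of the window; goes in the tray: power supply module, upright box 110 mm deep (x) x 40 wide (y) x 120 high, 0.3-0.6 kg, grey metal case; origin under its centre; black front with the white code label faces its -x; grip across the 40 mm near the top. 
- psu_waiting: The module to read next, standing alone elsewhere on the mat, turned any way: power supply module, upright box 110 mm deep (x) x 40 wide (y) x 120 high, 0.3-0.6 kg, grey metal case; origin under its centre; black front with the white code label faces its -x; grip across the 40 mm near the top. 
- psu_waiting_label (a point): Centre of psu_waiting's code label: on its front face, 55 mm from its middle towards its -x, 66 mm up. Axes as the module.
- psu_filed: A third module, already in the tray, its width along the tray's length; leave it: power supply module, upright box 110 mm deep (x) x 40 wide (y) x 120 high, 0.3-0.6 kg, grey metal case; origin under its centre; black front with the white code label faces its -x; grip across the 40 mm near the top. 
- tray: Black open tray, fixed: 260 mm long (x) x 180 mm (y), 45 mm high; origin at the centre of its underside. Inner floor 250 x 170 mm, 5 mm above the mat. psu_filed stands in its +x half, 52 to 75 mm from its middle; the -x half is free.
- bottle: Bystander: clear upright bottle, white cap, 64 mm in diameter, 165 mm high; origin under its centre.
- jar: Bystander: small jar with a black lid, 60 mm in diameter, 66 mm high, ahead of the trigger, beside the line of sight; origin under its centre.
- meter: Bystander: handheld yellow multimeter lying flat, 150 (x) x 74 (y) x 46 mm high; origin under its centre.
- pliers: Bystander: yellow-handled long-nose pliers lying flat, about 160 mm long, 12 mm high; origin under the joint.
- screwdriver: Bystander: screwdriver lying flat along its x, 180 mm long, under 40 mm high.
- spray_can: Bystander: upright aerosol can with black cap, 65 mm in diameter, 195 mm high; origin under its centre.
- reel_stand: Fixed solder reel stand, 75 (x) x 90 (y) x 114 mm high; origin under its centre.
- board: Bystander: green circuit board lying flat, 100 x 80 mm, parts to 20 mm high; origin under its centre.
Not all that is in view belongs to the job. Leave any turquoise look-alike of the psu_waiting alone. Leave any turquoise look-alike of the psu_read alone.

How it is judged (in metres and radians):
On the way, in this order (a step that is already met when the one before it is completed fails the run):
1. the read module stands upright in the tray, let go of (x of psu_read in the frame of tray between -0.12 and 0.12 m and y of psu_read in the frame of tray between -0.08 and 0.08 m and z of psu_read in the frame of tray below 0.012 m and angle between psu_read's own z axis and vertical below 0.08 rad and contact force between the fingers and psu_read below 0.2 N), for 0.2 s.
2. the trigger is held fully in while the waiting module stands by itself in front of the window with its label facing it (value of joint trigger above 0.18 rad and x of psu_waiting_label in the frame of window between 0.04 and 0.13 m and y of psu_waiting_label in the frame of window between -0.022 and 0.022 m and x of psu_waiting in the frame of window above 0.085 m and angle between the x axis of psu_waiting and the x axis of scanner, either way round below 0.26 rad and angle between psu_waiting's own z axis and vertical below 0.08 rad and height (world z) of psu_waiting below 0.006 m and contact force between the fingers and psu_waiting below 0.2 N), for 0.7 s.
3. the trigger has sprung back (value of joint trigger below 0.03 rad), for 0.1 s.
At the end, for the whole second after the job is handed in: Read module upright on the tray floor. Waiting module upright (0.08 rad) and at rest, its label facing the window, 40 to 130 mm from it, within 22 mm sideways and 0.26 rad of square. Both let go of; trigger released (under 0.03 rad) (all of step 1 and x of psu_waiting_label in the frame of window between 0.04 and 0.13 m and y of psu_waiting_label in the frame of window between -0.022 and 0.022 m and x of psu_waiting in the frame of window above 0.085 m and angle between the x axis of psu_waiting and the x axis of scanner, either way round below 0.26 rad and angle between psu_waiting's own z axis and vertical below 0.08 rad and height (world z) of psu_waiting below 0.006 m and contact force between the fingers and psu_waiting below 0.2 N and linear speed of each of psu_read, psu_waiting below 0.02 m/s and value of joint trigger below 0.03 rad); the robot touches nothing.
It fails at once if a bystander or the filed module is moved by more than 25 mm or stood-up ones are tipped (distance of any of spray_can, bottle, jar, meter, pliers, screwdriver, board, psu_filed from where it was at the start of the episode above 0.025 m or angle between any of spray_can, bottle, jar, psu_filed's own z axis and vertical above 0.3 rad).
It fails at once if a module is knocked over (tilted beyond 0.7 rad) (angle between any of psu_read, psu_waiting's own z axis and vertical above 0.7 rad).
It fails at once if a module falls (faster than 0.6 m/s with no finger on it) ((linear speed of psu_read above 0.6 m/s and contact force between the fingers and psu_read below 0.1 N) or (linear speed of psu_waiting above 0.6 m/s and contact force between the fingers and psu_waiting below 0.1 N)).
It also fails if it takes over 67 s, if anything falls off the work surface, if the arm or the gripper's body presses on something with over 40 N, if the wrist force passes 120 N, or if a joint passes its speed limit or range.

## Robot

A 6-joint arm with a two-finger parallel gripper is mounted at the origin on the work surface. World frame = base frame: x ahead of the robot, y to its left, z up, the work surface at z = 0. Lengths are in m, angles in degrees, forces in N, time in s.
With the tool pointing down it reaches from about 0.3 to 0.75 m from the base axis. Payload 8.5 kg.
Tool frame: the origin (TCP) lies at the very end of the fingers, on their centre line; the grasp point (between the pads) lies 19 mm behind it; z points along the fingers, y is the line along which they close (so a half turn about z gives the same grasp; the last joint's range is limited). The gripper opens to 88 mm and grips with 3 to 60 N. Pads are 18 mm wide; open, the fingers measure 123 mm over their backs; the gripper's body (75 mm by 187 mm) begins 45 mm behind the grasp point.
Start: joints at [52.981, 21.807, 74.336, -0, 83.858, -12.336], TCP at [0.23, 0.5, 0.239] pointing down, gripper open.
Joint ranges: [-178.18, 178.18], [-50.72, 133.34], [12.68, 142.11], [-81.47, 261.47], [9.98, 163.14], [-165.26, 165.26]. Speed limits (degrees/s): [136.94, 136.94, 180, 180, 180, 180].

## Interface

Orientations are given as a 3x3 rotation matrix whose columns are the frame's x, y, z axes.
In Python, from cell import monitor, vision, close_job, spotter gives the robot as it stands. The module is installed in compiled form; this text tells all that it offers.
- The arm moves only by the tool servo_tool, never from a script. Its argument "targets" is one flat list of numbers, 5 for each row, row after row: the shift along the tool's x, y, z in units of 50 mm (1.0 is 50 mm), then the turn about the tool's z in rad, then the finger opening in mm, from 0 to 88.1. In form: [x, y, z, turn, claw, x, y, z, turn, claw, ...]. A call has 1 to 5 rows; each row shifts and turns the commanded pose from where the row before left it, along the tool's axes as they then stand; what a row does not reach is not made up. A row lasts 1/10 s, in which the tool goes at most 50 mm and 8.59 degrees, less where a joint would pass 70% of its speed; a pose out of reach is approached as far as the arm can. A call is refused whole if a number of a shift passes 1 or a number of a turn 0.15, either way. A call with a gripper value outside its range is refused whole. The fingers move at their own pace and stop on an object; the grip force is fixed at half the most. Time passes only in rows, so rows that do not move let the fingers close. It gives the time, the measured TCP pose, the force, the opening and the grip force at its end, in the units of the state.
- monitor.get_obs(): the state, without advancing time (a new reading comes with each control period).
- vision.get_image(name): name is "scene" or "top" or "wrist"; returns a dict with "img" (420x560x3 uint8, blue, green, red), "range_z" (420x560 float32, m along the optical axis (not along the pixel's ray), 0 where there is no reading), "camera_matrix" (3x3 intrinsics, pixels), "world_from_camera" (4x4, takes a point from camera to world coordinates). Camera axes: x right, y up, looking along -z (the intrinsics and any distortion apply to the point x, -y, -z); pixel columns grow to the right and rows downward; lengths in m; the calibration is good to about 2 mm. A picture is of the moment at which its call begins.
- close_job(): hands the job in; it is judged then, once.
Trained networks look in a picture, given as the dict that the camera call returned (one of the last four; its "shot" number tells which), for a name from the list of things; names that differ only in an ending like _2 or _b are one class to them, and where a whole thing is asked for, a point or a joint stands for the part that bears it (a point fixed in the world has none). Each returns a list of dicts, best first, with "conf" (0 to 1); they miss things now and then, are a little off and sometimes report something else, mostly with a low value. They report only what shows in the picture. A call takes as long as a camera call. They do not tell look-alikes from the thing itself.
- spotter.look_for(picture, thing): "location" ([x, y, z] in m, in world coordinates, good to about 4 mm: the middle of the surface that is visible of it).
The state is a dict: "t": time; "joint_pos": joint angles; "joint_velocities": joint speeds; "tau": joint torques, N m; "tcp_pos": TCP position; "tcp_rot": TCP orientation; "contact_force": force on the tool from outside, world axes, zero at the start; "torque": the same for the moment, N m; "finger_gap": finger opening in m; "grasp_force": force on a finger pad.
Only numpy, scipy, OpenCV 4.12 (cv2) and the standard library are available. Lean on these libraries where they do the work, as an engineer would, in place of code of your own. Each camera call takes 0.05 s, during which the arm holds its last target. There are 200 camera calls.

## Working session

There is one attempt and no reset: what is moved stays moved. The work goes in short steps, Python scripts to look and compute and a tool call to move; the robot and the scene stay as the last step left them, time stands still between calls to the robot, and variables do not carry over. Pictures are saved under pics/ and viewed, at most 10 in all, crops included, and the job is handed in when it is done.

Besides the shell and the picture viewer there is one more tool, called after "Emit:" in YAML: its name, and indented under it one key for each argument. servo_tool: Moves the arm, as the interface text tells. Its arguments: {"type":"object","properties":{"targets":{"type":"array"}},"required":["targets"]}

```bash
mkdir -p pics; cat > h.py <<'E'
import numpy as np, cv2
from cell import monitor, vision, close_job, spotter
def cloud(p):
    z=p["range_z"];K=p["camera_matrix"];T=p["world_from_camera"]
    v,u=np.mgrid[:z.shape[0],:z.shape[1]]
    c=np.stack([(u-K[0,2])/K[0,0]*z,-(v-K[1,2])/K[1,1]*z,-z],-1)
    w=c@T[:3,:3].T+T[:3,3]; w[z==0]=np.nan
    return w
E
python3 - <<'E'
from h import *
s=monitor.get_obs(); print(s["t"],s["tcp_pos"],s["tcp_rot"])
for n in ["top","scene"]:
    p=vision.get_image(n); cv2.imwrite(f"pics/{n}1.png",p["img"]); np.save(f"{n}.npy",cloud(p)); np.save(f"{n}_img.npy",p["img"])
    print(n,p["world_from_camera"][:3,3])
    for t in ["scanner","psu_read","tray","trigger_pad","bottle","jar","spray_can","reel_stand","window"]:
        print(t,[(np.round(d["location"],3).tolist(),round(d["conf"],2)) for d in spotter.look_for(p,t)][:5])
E
```

```text
0.0 [0.22947645 0.49950876 0.23814545] [[-9.08659462e-01  4.17537032e-01 -8.99046534e-04]
 [ 4.17537881e-01  9.08658720e-01 -1.20314165e-03]
 [ 3.14570280e-04 -1.46863203e-03 -9.99998872e-01]]
top [0.36139905 0.03398172 1.31684655]
scanner [([0.466, 0.169, 0.105], 0.83), ([0.727, 0.311, 0.012], 0.47), ([0.682, 0.083, 0.117], 0.38)]
psu_read [([0.274, -0.32, 0.12], 0.62), ([0.485, -0.028, 0.125], 0.57)]
tray [([0.485, -0.34, 0.006], 0.93), ([0.73, 0.311, 0.012], 0.71), ([0.674, 0.084, 0.12], 0.19)]
trigger_pad []
bottle [([0.531, 0.365, 0.11], 0.57), ([0.732, 0.311, 0.011], 0.54)]
jar [([0.376, 0.051, 0.068], 0.64)]
spray_can [([0.664, -0.156, 0.153], 0.93), ([0.323, 0.3, 0.009], 0.63)]
reel_stand [([0.635, 0.226, 0.087], 0.63)]
window [([0.466, 0.167, 0.105], 0.76)]
scene [ 0.9203584  -0.61388116  1.1359848 ]
scanner [([0.496, 0.149, 0.098], 0.96), ([0.477, -0.342, 0.004], 0.45), ([0.591, -0.348, 0.124], 0.4)]
psu_read [([0.288, -0.335, 0.095], 0.92), ([0.503, -0.043, 0.103], 0.56)]
tray [([0.476, -0.344, 0.003], 0.6)]
trigger_pad [([0.498, 0.15, 0.096], 0.23)]
bottle [([0.547, 0.36, 0.093], 0.62), ([0.496, 0.153, 0.1], 0.42)]
jar [([0.385, 0.04, 0.067], 0.69), ([0.698, 0.05, 0.12], 0.58)]
spray_can [([0.693, -0.184, 0.152], 0.76), ([0.73, 0.306, 0.006], 0.39), ([0.748, -0.167, 0.022], 0.21)]
reel_stand [([0.651, 0.22, 0.084], 0.6)]
window [([0.495, 0.155, 0.098], 0.63)]
```

View pics/top1.png

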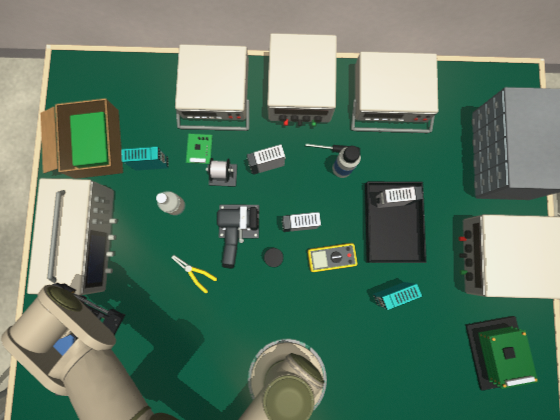

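View pics/scene1.png

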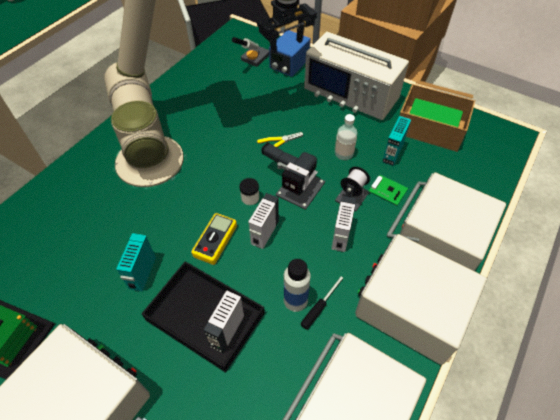

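The top view shows grey modules at (302,221), in front of the scanner at (238,220), at (267,158), alone on the mat, and at (400,196), in the tray. The turquoise look-alikes are at (140,155) and (402,296). So psu_read is (302,221), psu_waiting is (267,158) and psu_filed is (400,196). Next I'll fit their poses and check the fronts in one crop.

```bash
cat > m.py <<'E'
from h import *
def fit(w,c,r,z0,z1):
    m=(np.hypot(w[...,0]-c[0],w[...,1]-c[1])<r)&(w[...,2]>z0)&(w[...,2]<z1)
    q=w[m]; (cx,cy),(a,b),ang=cv2.minAreaRect((q[:,:2]*1000).astype(np.float32))
    if a<b: a,b,ang=b,a,ang+90
    return len(q),np.round([cx,cy,a,b],1),round((ang+90)%180-90,1),np.round(np.median(q[:,2]),4)
E
python3 - <<'E'
from m import *
w=np.load("top.npy"); im=np.load("top_img.npy")
for n,c,r in [("read",(.485,-.028),.08),("wait",(.68,.083),.08),("filed",(.57,-.34),.08)]:
    print(n,fit(w,c,r,.112,.13))
print("tray",fit(w,(.485,-.33),.2,.035,.055))
print("tray floor",fit(w,(.485,-.33),.14,-.002,.012))
print("head",fit(w,(.485,.16),.09,.112,.13))
print("grip",fit(w,(.42,.17),.05,.09,.115))
for n,c,z in [("jar",(.376,.051),(.055,.08)),("bottle",(.53,.365),(.05,.18)),("can",(.664,-.156),(.1,.21)),("reel",(.635,.226),(.03,.13)),("meter",(.41,-.12),(.02,.06))]: print(n,fit(w,c,.1,*z))
s=np.load("scene_img.npy"); t=np.load("top_img.npy")
a=cv2.resize(s[150:290,220:400],(720,560))
b=cv2.resize(t[130:270,190:340],(600,560),interpolation=3)
cv2.imwrite("pics/c1.png",cv2.resize(np.hstack([a,b]),(800,340)))
E
```

```text
read (492, array([486.9, -29.8, 110.9,  40. ]), -82.2, np.float64(0.1207))
wait (476, array([683.4,  84.5, 111.5,  41.5]), -71.2, np.float64(0.1206))
filed (472, array([ 574.6, -336. ,  110.4,   40.7]), -82.6, np.float64(0.1253))
tray (935, array([ 457. , -285.7,  340.2,  283.7]), 1.4, np.float64(0.0422))
tray floor (4158, array([ 481.7, -327.8,  279.3,  270.2]), 55.6, np.float64(0.0048))
head (724, array([473.3, 159.4, 123. ,  95.2]), -83.8, np.float64(0.12))
grip (445, array([420.3, 171. ,  97.3,  57. ]), -3.0, np.float64(0.1052))
jar (298, array([406.7,  46.1, 119.5,  57.5]), -8.3, np.float64(0.0669))
bottle (444, array([533.9, 374.6,  63. ,  55.2]), -19.4, np.float64(0.1145))
can (474, array([ 673.8, -164.5,   63.6,   55.6]), 57.5, np.float64(0.1671))
reel (462, array([644.6, 197.5, 141.1,  71.5]), -88.0, np.float64(0.1011))
meter (1105, array([ 413. , -127.7,  154.7,  139.5]), -79.9, np.float64(0.0379))
```

View pics/c1.png

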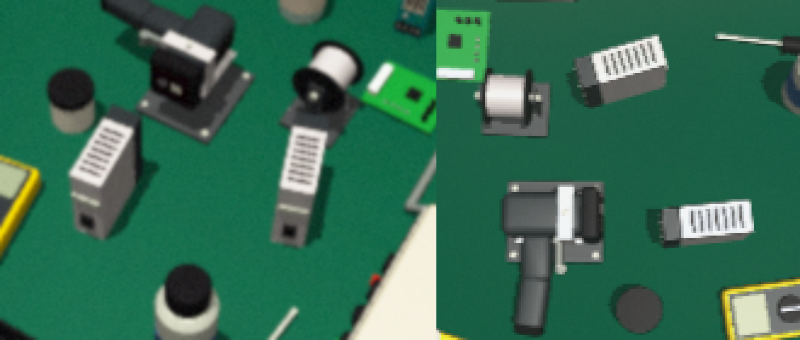

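The crop shows both grey modules with their black fronts at the left end, towards +y. The waiting one is at the upper right next to the reel, and neither is turquoise. Now I'll fit the scanner and tray accurately, and check clearance beyond the waiting module.

```bash
python3 - <<'E'
from m import *
from scipy.optimize import minimize
w=np.load("top.npy"); q=w[np.isfinite(w[...,0])]
# foot
m=(np.abs(q[:,0]-.47)<.1)&(np.abs(q[:,1]-.16)<.1)
print("foot",fit(w,(.485,.15),.09,.0055,.0125))
def R(a): return np.array([[np.cos(a),-np.sin(a)],[np.sin(a),np.cos(a)]])
# scanner: soft rectangle matching of high (head) pixels and grip pixels
P=q[m]; 
def cost(v):
    l=(P[:,:2]*1000-v[:2])@R(np.radians(v[2]))
    box=lambda a,b,c,d:(l[:,0]>a)&(l[:,0]<b)&(l[:,1]>c)&(l[:,1]<d)
    z=P[:,2]
    hb=box(-45,79,22,89); hp=z>.085; gb=box(-20,18,-28,22)
    up=box(-45,200,-200,200)
    return np.sum(hb&~hp)+np.sum(gb&~(z>.07))+np.sum(hp&~(hb|gb)&(l[:,1]>-25))
best=min(((cost((x,y,t)),x,y,t) for x in range(400,450,3) for y in range(140,185,3) for t in range(-94,-74,2)))
b2=sorted((cost((x,y,t)),x,y,t) for x in np.arange(best[1]-4,best[1]+5,1) for y in np.arange(best[2]-4,best[2]+5,1) for t in np.arange(best[3]-3,best[3]+3.1,.5))
print(b2[0],np.mean(b2[:15],0))
# tray: rim points, robust rect
T=q[(q[:,2]>.036)&(q[:,2]<.052)&(q[:,0]>.33)&(q[:,0]<.65)&(q[:,1]<-.21)&(q[:,1]>-.48)]*1000
c2=sorted((np.sum(np.abs(np.maximum(np.abs(l[:,0])-127.5,np.abs(l[:,1])-87.5)).clip(0,12)),x,y,t) for x in range(470,530,3) for y in range(-370,-310,3) for t in range(-2,18,2) for l in [(T[:,:2]-(x,y))@R(np.radians(t))])
print(c2[0],c2[1],len(T))
o=q[(q[:,2]>.12)&(q[:,0]>.71)&(q[:,0]<.86)&(q[:,1]>-.06)&(q[:,1]<.2)]
print("behind",len(o),o[:,0].min(), o[o[:,0].argsort()[:5]])
s=monitor.get_obs();print(s["t"])
E
```

```text
foot (281, array([479. , 147.1, 167.7, 167.4]), 84.5, np.float64(0.0082))
(np.int64(149), np.int64(439), np.int64(179), np.float64(-89.0)) [154.46666667 439.06666667 178.73333333 -88.6       ]
(np.float64(1380.605475946128), 500, -334, 2) (np.float64(1564.931241244316), 500, -334, 0) 596
behind 589 0.7102275104597997 [[0.71022751 0.06263414 0.12061292]
 [0.71032615 0.05957244 0.12058211]
 [0.71057664 0.04425329 0.12125939]
 [0.71272439 0.05348854 0.12376224]
 [0.71305727 0.03820862 0.1241509 ]]
1.0
```

Emit:
servo_tool:
  targets: [0,0,0,0.15,88,0,0,0,0.15,88,0,0,0,0.15,88,0,0,0,0.15,88,0,0,0,0.15,88]

```text
t: 1.5
tcp_pos: [0.2297, 0.4997, 0.2387]
tcp_rot: [[-0.374, 0.927, 0.0], [0.927, 0.374, 0.0], [0.0, 0.0, -1.0]]
contact_force: [-0.1, -0.1, -0.1]
finger_gap: 0.088
grasp_force: 0.0
```

Emit:
servo_tool:
  targets: [0,0,0,0.124,88,0,0,0,0.124,88,-0.933,0.304,0,0,88,-0.933,0.304,0,0,88,-0.933,0.304,0,0,88]

```text
t: 2.0
tcp_pos: [0.2949, 0.3662, 0.2387]
tcp_rot: [[-0.143, 0.99, 0.0], [0.99, 0.143, 0.0], [0.0, 0.0, -1.0]]
contact_force: [0.9, 0.7, -0.4]
finger_gap: 0.0877
grasp_force: 0.0
```

Emit:
servo_tool:
  targets: [-0.933,0.304,0,0,88,-0.933,0.304,0,0,88,-0.933,0.304,0,0,88,-0.933,0.304,0,0,88,-0.933,0.304,0,0,88]

```text
t: 2.5
tcp_pos: [0.4033, 0.1456, 0.239]
tcp_rot: [[-0.142, 0.99, 0.001], [0.99, 0.142, 0.0], [0.0, 0.001, -1.0]]
contact_force: [0.7, 0.7, -0.3]
finger_gap: 0.088
grasp_force: 0.0
```

Emit:
servo_tool:
  targets: [-0.933,0.304,0,0,88,-0.933,0.304,0,0,88,-0.933,0.304,0,0,88,-0.933,0.304,0,0,88,0,0,0,0,88]

```text
t: 3.0
tcp_pos: [0.4914, -0.0332, 0.2382]
tcp_rot: [[-0.136, 0.991, 0.0], [0.991, 0.136, -0.001], [-0.001, 0.0, -1.0]]
contact_force: [-0.5, 0.4, 0.6]
finger_gap: 0.0879
grasp_force: 0.0
```

```bash
python3 - <<'E'
from m import *
p=vision.get_image("wrist"); w=cloud(p); np.save("wr.npy",w)
cv2.imwrite("pics/wr1.png",p["img"]); print(fit(w,(.487,-.03),.08,.112,.13), p["world_from_camera"])
s=monitor.get_obs(); print(s["tcp_pos"],s["tcp_rot"])
p=vision.get_image("top"); np.save("top2.npy",cloud(p)); w=cloud(p)
print("tray",fit(w,(.5,-.334),.2,.039,.05))
E
```

```text
(7960, array([488.7, -29. , 110.9,  40.1]), -82.4, np.float64(0.1197)) [[ 9.90560921e-01 -1.32229243e-01 -3.61177042e-02  4.83075055e-01]
 [ 1.37069955e-01  9.57345563e-01  2.54364503e-01  3.10064639e-02]
 [ 9.42698142e-04 -2.56914189e-01  9.66433759e-01  3.83798142e-01]
 [ 0.00000000e+00  0.00000000e+00  0.00000000e+00  1.00000000e+00]]
[ 0.49013648 -0.03078405  0.23825937] [[-1.37751494e-01  9.90466667e-01 -5.54829577e-04]
 [ 9.90466802e-01  1.37751582e-01  1.25041313e-04]
 [ 2.00277905e-04 -5.32315649e-04 -9.99999838e-01]]
tray (588, array([ 487.8, -328.6,  333.6,  263.8]), -21.2, np.float64(0.044))
```

Emit:
servo_tool:
  targets: [0.03,-0.03,0.9,0,88,0,0,0.9,0,88,0,0,0.7,0,88,0,0,0.5,0,88,0,0,0,0,88]

```text
t: 3.6
tcp_pos: [0.4859, -0.0256, 0.0867]
tcp_rot: [[-0.143, 0.99, -0.006], [0.99, 0.143, 0.002], [0.003, -0.005, -1.0]]
contact_force: [-0.6, 0.3, 0.9]
finger_gap: 0.088
grasp_force: 0.0
```

Emit:
servo_tool:
  targets: [0,0,0,0,30,0,0,0,0,30,0,0,0,0,30,0,0,0,0,30,0,0,0,0,30]

```text
t: 4.1
tcp_pos: [0.4879, -0.0274, 0.0893]
tcp_rot: [[-0.141, 0.99, 0.001], [0.99, 0.141, -0.0], [-0.0, 0.001, -1.0]]
contact_force: [-0.8, -0.1, 0.4]
finger_gap: 0.0501
grasp_force: 0.0
```

Emit:
servo_tool:
  targets: [0,0,0,0,30,0,0,0,0,30,0,0,0,0,30,0,0,-0.1,0,30,0,0,-0.3,0,30]

```text
t: 4.6
tcp_pos: [0.4868, -0.0271, 0.1079]
tcp_rot: [[-0.141, 0.99, -0.004], [0.99, 0.141, 0.001], [0.002, -0.003, -1.0]]
contact_force: [0.4, 0.2, -4.1]
finger_gap: 0.0395
grasp_force: 30.0
```

Emit:
servo_tool:
  targets: [0,0,-0.4,0,30,0,0,-0.5,0,30,0,0,-0.4,0,30,0,0,-0.2,0,30,0,0,0,0,30]

```text
t: 5.1
tcp_pos: [0.488, -0.0274, 0.1844]
tcp_rot: [[-0.142, 0.99, 0.001], [0.99, 0.142, -0.0], [-0.001, 0.001, -1.0]]
contact_force: [1.1, 0.1, -4.8]
finger_gap: 0.0397
grasp_force: 30.0
```

Emit:
servo_tool:
  targets: [-0.4,-0.115,0,0,30,-0.8,-0.23,0,0,30,-0.9,-0.26,0,0,30,-0.9,-0.26,0,0,30,-0.9,-0.26,0,0,30]

```text
t: 5.6
tcp_pos: [0.4587, -0.2297, 0.1824]
tcp_rot: [[-0.142, 0.99, -0.002], [0.99, 0.142, 0.002], [0.002, -0.002, -1.0]]
contact_force: [0.1, -0.5, -3.3]
finger_gap: 0.0398
grasp_force: 30.0
```

Emit:
servo_tool:
  targets: [-0.9,-0.26,0,0,30,-0.7,-0.2,0,0,30,-0.44,-0.125,0,0,30,0,0,0,0,30,0,0,0,0,30]

```text
t: 6.1
tcp_pos: [0.4447, -0.333, 0.1823]
tcp_rot: [[-0.141, 0.99, -0.002], [0.99, 0.141, 0.002], [0.003, -0.001, -1.0]]
contact_force: [-0.6, 0.1, -2.3]
finger_gap: 0.0398
grasp_force: 30.0
```

```bash
python3 - <<'E'
from m import *
s=monitor.get_obs(); print(s["tcp_pos"],s["grasp_force"],s["finger_gap"])
p=vision.get_image("top"); w=cloud(p); np.save("top3.npy",w); print("filed",fit(w,(.575,-.336),.08,.12,.13))
q=w[np.isfinite(w[...,0])]
f=q[(q[:,2]<.009)&(q[:,2]>.002)&(q[:,0]>.3)&(q[:,0]<.7)&(q[:,1]<-.2)&(q[:,1]>-.5)]
print("floor pct x,y",np.percentile(f[:,0],[1,99]),np.percentile(f[:,1],[1,99]))
p2=vision.get_image("scene"); 
cv2.imwrite("pics/a.png",np.hstack([cv2.resize(p["img"][150:310,330:470],(400,457)),cv2.resize(p2["img"][210:390,110:290],(400,457))]))
E
```

```text
[ 0.44471531 -0.33296222  0.18233258] 29.965194733813405 0.03982366935181007
filed (432, array([ 574.4, -335.5,  110.4,   40.6]), -82.4, np.float64(0.1257))
floor pct x,y [0.31741848 0.69526015] [-0.49472032 -0.20350928]
```

View pics/a.png

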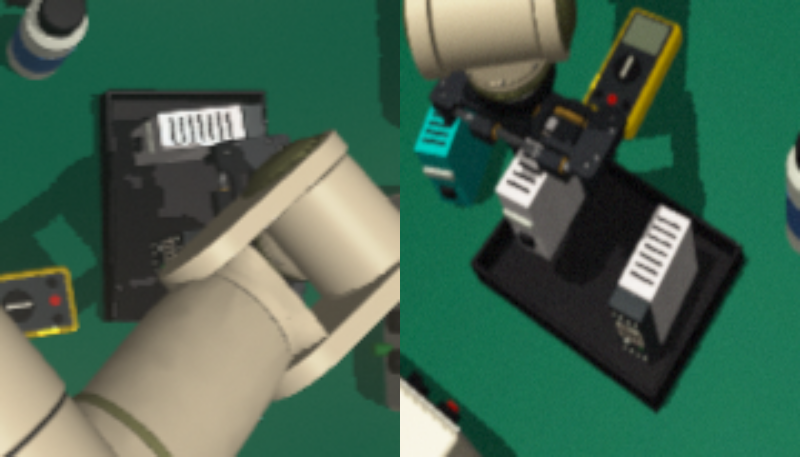

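The pictures show the held module hanging over the free half of the tray, clear of the walls and the filed module. Lowering it.

Emit:
servo_tool:
  targets: [0,0,0.4,0,30,0,0,0.5,0,30,0,0,0.4,0,30,0,0,0.24,0,30,0,0,0.08,0,30]

```text
t: 6.7
tcp_pos: [0.4451, -0.3324, 0.1018]
tcp_rot: [[-0.143, 0.99, -0.001], [0.99, 0.143, 0.001], [0.002, -0.001, -1.0]]
contact_force: [0.8, 0.3, -3.7]
finger_gap: 0.0396
grasp_force: 30.0
```

Emit:
servo_tool:
  targets: [0,0,0.03,0,30,0,0,0.03,0,30,0,0,0.03,0,30,0,0,0.0,0,30,0,0,0,0,30]

```text
t: 7.2
tcp_pos: [0.4452, -0.3336, 0.0985]
tcp_rot: [[-0.141, 0.99, 0.0], [0.99, 0.141, -0.0], [-0.0, 0.0, -1.0]]
contact_force: [0.5, 0.5, -3.5]
finger_gap: 0.0394
grasp_force: 30.0
```

Emit:
servo_tool:
  targets: [0,0,0.03,0,30,0,0,0.03,0,30,0,0,0.02,0,30,0,0,0.0,0,30]

```text
t: 7.6
tcp_pos: [0.4451, -0.3334, 0.0941]
tcp_rot: [[-0.142, 0.99, -0.0], [0.99, 0.142, 0.0], [0.0, -0.0, -1.0]]
contact_force: [-0.7, 0.3, -3.2]
finger_gap: 0.0397
grasp_force: 30.0
```

Emit:
servo_tool:
  targets: [0,0,0.02,0,30,0,0,0.02,0,30,0,0,0,0,30]

```text
t: 7.9
tcp_pos: [0.4452, -0.3335, 0.0939]
tcp_rot: [[-0.142, 0.99, 0.001], [0.99, 0.142, -0.001], [-0.001, 0.001, -1.0]]
contact_force: [-3.6, 4.0, 11.6]
finger_gap: 0.0399
grasp_force: 30.0
```

Emit:
servo_tool:
  targets: [0,0,-0.02,0,42,0,0,0,0,50,0,0,0,0,74,0,0,0,0,74,0,0,0,0,74]

```text
t: 8.4
tcp_pos: [0.4452, -0.3335, 0.0931]
tcp_rot: [[-0.142, 0.99, -0.0], [0.99, 0.142, 0.0], [0.0, -0.0, -1.0]]
contact_force: [0.3, 0.4, -0.1]
finger_gap: 0.072
grasp_force: 0.0
```

Emit:
servo_tool:
  targets: [0,0,-0.4,0,74,0,0,-0.8,0,74,0,0,-0.9,0,80,0,0,-0.7,0,88,0,0,0,0,88]

```text
t: 8.9
tcp_pos: [0.4462, -0.3345, 0.238]
tcp_rot: [[-0.142, 0.99, 0.006], [0.99, 0.142, -0.007], [-0.008, 0.005, -1.0]]
contact_force: [-0.2, 0.3, -1.0]
finger_gap: 0.0881
grasp_force: 0.0
```

```bash
python3 - <<'E'
from m import *
s=monitor.get_obs(); print(s["t"],s["tcp_pos"])
p=vision.get_image("wrist"); w=cloud(p); print(fit(w,(.445,-.333),.08,.115,.135)); print(fit(w,(.574,-.336),.08,.115,.135))
w=np.load("top3.npy"); q=w[np.isfinite(w[...,0])]
# scanner: high region views
for z0 in (.105,.112,.116,.119): print(z0,fit(w,(.495,.16),.085,z0,.135))
h=q[(q[:,0]>.36)&(q[:,0]<.45)&(q[:,1]>.12)&(q[:,1]<.22)&(q[:,2]>.095)]
for a in np.arange(.36,.46,.01):
    r=h[np.abs(h[:,0]-a)<.005]
    if len(r)>5: print(round(a,3),len(r),np.percentile(r[:,1],[2,98]).round(3),r[:,2].max().round(3))
h=q[(q[:,0]>.45)&(q[:,0]<.55)&(q[:,1]>.08)&(q[:,1]<.24)&(q[:,2]>.112)]
for a in np.arange(.45,.55,.01):
    r=h[np.abs(h[:,0]-a)<.005]
    if len(r)>5: print(round(a,3),len(r),r[:,1].min().round(3),r[:,1].max().round(3))
E
```

```text
8.9 [ 0.44624524 -0.33453609  0.23803682]
(8181, array([ 446. , -335.1,  111.3,   40.1]), -82.2, np.float64(0.1247))
(6909, array([ 575.5, -332.7,  103.9,   40.6]), -82.5, np.float64(0.1248))
0.105 (913, array([466.9, 160.6, 126.3, 108. ]), -84.1, np.float64(0.1184))
0.112 (730, array([484.5, 161.5, 126.8,  71.5]), -81.2, np.float64(0.1196))
0.116 (601, array([490.2, 162.1, 117.4,  64.2]), -88.2, np.float64(0.1207))
0.119 (408, array([490. , 162.1, 117.4,  63.7]), -88.2, np.float64(0.1229))
0.36 22 [0.169 0.2  ] 0.11
0.37 42 [0.167 0.203] 0.111
0.38 46 [0.167 0.199] 0.109
0.39 38 [0.165 0.201] 0.111
0.4 42 [0.164 0.198] 0.111
0.41 41 [0.165 0.196] 0.112
0.42 48 [0.145 0.196] 0.111
0.43 49 [0.148 0.196] 0.112
0.44 53 [0.149 0.196] 0.11
0.45 20 [0.149 0.196] 0.115
0.46 36 0.103 0.208
0.47 131 0.103 0.224
0.48 131 0.103 0.224
0.49 135 0.101 0.222
0.5 131 0.101 0.222
0.51 122 0.102 0.222
0.52 43 0.102 0.193
```

Emit:
servo_tool:
  targets: [0,0,0,-0.093,88,0,0,0,-0.093,88,0.582,0.653,0,0,88,0.582,0.653,0,0,88,0.582,0.653,0,0,88]

```text
t: 9.45
tcp_pos: [0.5098, -0.2178, 0.2314]
tcp_rot: [[-0.321, 0.947, -0.002], [0.947, 0.321, 0.002], [0.003, -0.002, -1.0]]
contact_force: [1.0, 0.4, -0.9]
finger_gap: 0.0877
grasp_force: 0.0
```

Emit:
servo_tool:
  targets: [0.582,0.653,0,0,88,0.582,0.653,0,0,88,0.582,0.653,0,0,88,0.582,0.653,0,0,88,0.582,0.653,0,0,88]

```text
t: 9.95
tcp_pos: [0.6176, -0.0271, 0.2313]
tcp_rot: [[-0.322, 0.947, -0.003], [0.947, 0.322, 0.001], [0.002, -0.003, -1.0]]
contact_force: [0.1, -1.2, 1.7]
finger_gap: 0.0882
grasp_force: 0.0
```

Emit:
servo_tool:
  targets: [0.582,0.653,0,0,88,0.582,0.653,0,0,88,0.582,0.653,0,0,88,0,0,0,0,88,0,0,0,0,88]

```text
t: 10.45
tcp_pos: [0.6817, 0.0858, 0.2309]
tcp_rot: [[-0.323, 0.946, -0.003], [0.946, 0.323, -0.0], [0.001, -0.003, -1.0]]
contact_force: [0.1, -0.3, -0.7]
finger_gap: 0.0877
grasp_force: 0.0
```

```bash
python3 - <<'E'
from m import *
s=monitor.get_obs(); print(s["t"],s["tcp_pos"],s["tcp_rot"][:2])
p=vision.get_image("wrist"); w=cloud(p); print(fit(w,(.683,.0845),.08,.112,.13))
w=np.load("top3.npy"); q=w[np.isfinite(w[...,0])]
o=q[(q[:,2]>.13)&(q[:,0]>.6)&(q[:,0]<.9)&(q[:,1]>-.04)&(q[:,1]<.22)]
print(len(o),np.percentile(o[:,0],[0,2,10]),np.percentile(o[:,2],[50,99]))
E
```

```text
10.45 [0.68173555 0.08581265 0.23089646] [[-3.23424823e-01  9.46247396e-01 -3.49984419e-03]
 [ 9.46253383e-01  3.23426190e-01 -1.83628759e-04]]
(8261, array([685.8,  85.2, 110.8,  40.1]), -71.8, np.float64(0.1198))
924 [0.8274373  0.83077282 0.8353012 ] [0.1420295  0.14796262]
```

Emit:
servo_tool:
  targets: [-0.04,0.07,0.6,0,88,0,0,0.9,0,88,0,0,0.8,0,88,0,0,0.4,0,88,0,0,0.14,0,60]

```text
t: 11.0
tcp_pos: [0.6845, 0.0829, 0.0885]
tcp_rot: [[-0.32, 0.947, -0.005], [0.947, 0.32, 0.0], [0.002, -0.005, -1.0]]
contact_force: [0.4, 0.7, -0.4]
finger_gap: 0.0821
grasp_force: 0.0
```

Emit:
servo_tool:
  targets: [0,0,0,0,30,0,0,0,0,30,0,0,0,0,30,0,0,0,0,30,0,0,0,0,30]

```text
t: 11.5
tcp_pos: [0.6862, 0.0846, 0.092]
tcp_rot: [[-0.322, 0.947, 0.001], [0.947, 0.322, -0.0], [-0.0, 0.001, -1.0]]
contact_force: [-0.3, 1.0, -0.4]
finger_gap: 0.0419
grasp_force: 0.0
```

Emit:
servo_tool:
  targets: [0,0,0,0,30,0,0,0,0,30]

```text
t: 11.7
tcp_pos: [0.6861, 0.0845, 0.0918]
tcp_rot: [[-0.322, 0.947, 0.001], [0.947, 0.322, -0.0], [-0.0, 0.001, -1.0]]
contact_force: [-0.9, 0.6, 4.1]
finger_gap: 0.0397
grasp_force: 29.9
```

Emit:
servo_tool:
  targets: [0,0,-0.2,0,30,0,0,-0.4,0.05,30,0,0,-0.3,0.1,30,0,0,0,0.1,30,0,0,0,0.052,30]

```text
t: 12.2
tcp_pos: [0.6859, 0.0846, 0.1366]
tcp_rot: [[-0.023, 1.0, -0.0], [1.0, 0.023, 0.0], [0.0, -0.0, -1.0]]
contact_force: [0.4, 1.1, -4.2]
finger_gap: 0.0398
grasp_force: 29.9
```

Emit:
servo_tool:
  targets: [-0.25,-0.44,0,0,30,-0.4,-0.68,0,0,30,-0.45,-0.78,0,0,30,-0.45,-0.78,0,0,30,-0.4,-0.68,0,0,30]

```text
t: 12.7
tcp_pos: [0.5184, -0.0179, 0.1362]
tcp_rot: [[-0.026, 1.0, -0.001], [1.0, 0.026, 0.0], [0.0, -0.001, -1.0]]
contact_force: [0.1, -1.1, -5.1]
finger_gap: 0.0398
grasp_force: 30.0
```

Emit:
servo_tool:
  targets: [-0.2,-0.36,0,0,30,-0.1,-0.16,0,0,30,0,0,0,0,30,0,0,0,0,30]

```text
t: 13.1
tcp_pos: [0.4959, -0.0328, 0.1364]
tcp_rot: [[-0.026, 1.0, 0.001], [1.0, 0.026, 0.0], [-0.0, 0.001, -1.0]]
contact_force: [0.4, -0.4, -3.8]
finger_gap: 0.0396
grasp_force: 30.0
```

```bash
python3 - <<'E'
from m import *
s=monitor.get_obs(); print(s["t"],s["tcp_pos"],s["tcp_rot"][:2])
p=vision.get_image("wrist"); w=cloud(p); cv2.imwrite("pics/wr2.png",p["img"])
print(fit(w,(.495,-.033),.08,.145,.18))
print("head",fit(w,(.492,.16),.1,.117,.13))
h=w[(w[...,0]>.44)&(w[...,0]<.54)&(w[...,1]>.07)&(w[...,1]<.13)&(w[...,2]>.07)&(w[...,2]<.13)]
print(len(h)); 
if len(h): print(np.percentile(h,[1,50,99],axis=0).round(3))
E
```

```text
13.1 [ 0.49591435 -0.03279161  0.13638893] [[-2.61093145e-02  9.99658719e-01  8.65258654e-04]
 [ 9.99659094e-01  2.61093085e-02  1.83167745e-05]]
(28618, array([496.4, -22.3,  94.1,  72.9]), -88.4, np.float64(0.1643))
head (0, array([0., 0., 0., 0.]), 0.0, np.float64(nan))
0
  return _methods._mean(a, axis=axis, dtype=dtype,
  ret = ret.dtype.type(ret / rcount)
```

View pics/wr2.png

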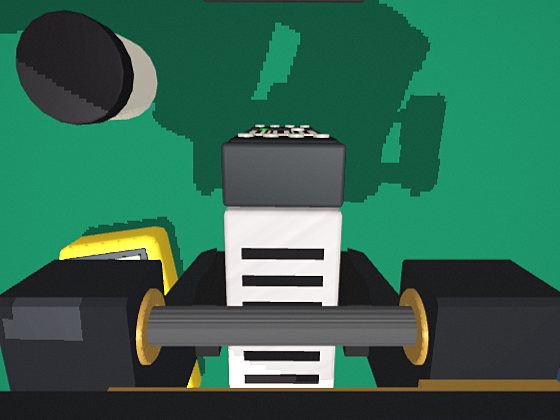

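The wrist view shows the held module with its black front at (283,175), pointing up the image towards the scanner. The jar at (75,70) and the meter at (120,260) are clear of it. Lowering.

Emit:
servo_tool:
  targets: [0,0,0.25,0,30,0,0,0.3,0,30,0,0,0.2,0,30,0,0,0.08,0,30,0,0,0,0,30]

```text
t: 13.65
tcp_pos: [0.4952, -0.0328, 0.0944]
tcp_rot: [[-0.026, 1.0, -0.001], [1.0, 0.026, 0.0], [0.0, -0.001, -1.0]]
contact_force: [-0.4, -0.3, -4.7]
finger_gap: 0.0395
grasp_force: 30.0
```

Emit:
servo_tool:
  targets: [0,0,0.02,0,30,0,0,0.02,0,30,0,0,0.02,0,30]

```text
t: 13.95
tcp_pos: [0.4952, -0.0331, 0.0921]
tcp_rot: [[-0.026, 1.0, 0.001], [1.0, 0.026, -0.0], [-0.0, 0.001, -1.0]]
contact_force: [-0.2, -0.6, -3.9]
finger_gap: 0.0399
grasp_force: 30.0
```

Emit:
servo_tool:
  targets: [0,0,0.015,0,30,0,0,0.015,0,30,0,0,0,0,30]

```text
t: 14.25
tcp_pos: [0.4951, -0.0331, 0.0917]
tcp_rot: [[-0.026, 1.0, 0.001], [1.0, 0.026, -0.001], [-0.001, 0.001, -1.0]]
contact_force: [-3.8, 1.4, 11.2]
finger_gap: 0.0398
grasp_force: 30.0
```

Emit:
servo_tool:
  targets: [0,0,-0.02,0,42,0,0,0,0,50,0,0,0,0,76,0,0,0,0,76,0,0,0,0,76]

```text
t: 14.75
tcp_pos: [0.495, -0.033, 0.0912]
tcp_rot: [[-0.026, 1.0, -0.0], [1.0, 0.026, 0.0], [0.0, -0.0, -1.0]]
contact_force: [-0.4, -1.0, -0.5]
finger_gap: 0.0714
grasp_force: 0.0
```

Emit:
servo_tool:
  targets: [0,0,-0.3,0,80,0,0,-0.8,0,88,0,0,-0.9,0,88,0,0,-0.9,-0.14,88,0,0,0,-0.14,88]

```text
t: 15.25
tcp_pos: [0.4968, -0.0334, 0.2418]
tcp_rot: [[-0.307, 0.952, 0.01], [0.952, 0.307, -0.003], [-0.006, 0.009, -1.0]]
contact_force: [1.2, -1.1, -1.7]
finger_gap: 0.0882
grasp_force: 0.0
```

Emit:
servo_tool:
  targets: [0,0,0,-0.143,88,0,0,0,-0.143,88,0,0,0,-0.143,88,0,0,0,-0.143,88,0,0,0,-0.143,88]

```text
t: 15.75
tcp_pos: [0.4949, -0.033, 0.2361]
tcp_rot: [[-0.856, 0.517, -0.0], [0.517, 0.856, 0.0], [0.0, -0.0, -1.0]]
contact_force: [-0.1, 0.3, -0.2]
finger_gap: 0.0881
grasp_force: 0.0
```

Emit:
servo_tool:
  targets: [0,0,0,-0.143,88,0,0,0,-0.143,88,0,0,0,-0.143,88,0,0,0,-0.143,88,0,0,0,0,88]

```text
t: 16.25
tcp_pos: [0.4949, -0.033, 0.2361]
tcp_rot: [[-1.0, -0.023, -0.0], [-0.023, 1.0, 0.0], [0.0, 0.0, -1.0]]
contact_force: [-0.0, 0.9, -0.3]
finger_gap: 0.0875
grasp_force: 0.0
```

Emit:
servo_tool:
  targets: [0.268,0.828,0,0,88,0.268,0.828,0,0,88,0.268,0.828,0,0,88,0.268,0.828,0,0,88,0.268,0.828,0,0,88]

```text
t: 16.75
tcp_pos: [0.4226, 0.174, 0.2363]
tcp_rot: [[-1.0, -0.017, 0.0], [-0.017, 1.0, 0.0], [-0.0, 0.0, -1.0]]
contact_force: [1.3, 0.0, 0.6]
finger_gap: 0.0881
grasp_force: 0.0
```

```bash
cat > sc.py <<'E'
from m import *
s=monitor.get_obs(); print(s["t"],s["tcp_pos"],s["tcp_rot"][:2])
p=vision.get_image("wrist"); w=cloud(p); cv2.imwrite("pics/wr3.png",p["img"])
print("module",fit(np.asarray(cloud(vision.get_image("top"))),(.495,-.033),.08,.112,.13))
print("head",fit(w,(.492,.16),.1,.1165,.13))
q=w[np.isfinite(w[...,0])]; q=q[(q[:,2]>.078)&(q[:,2]<.13)&(q[:,1]>.06)&(q[:,1]<.26)]
for a in np.arange(.36,.54,.01):
    r=q[np.abs(q[:,0]-a)<.003]
    if len(r)>5: print(round(a,3),len(r),np.percentile(r[:,1],[.5,99.5]).round(3),r[:,2].max().round(3),[np.percentile(r[r[:,2]<.1][:,1],[1,99]).round(3) if (r[:,2]<.1).sum()>5 else 0])
E
python3 sc.py
```

```text
16.75 [0.42255396 0.1739581  0.23631939] [[-9.99848349e-01 -1.74137203e-02  2.04730378e-04]
 [-1.74137001e-02  9.99848365e-01  9.96234290e-05]]
module (494, array([493.2, -34. , 108.3,  39.6]), -88.7, np.float64(0.1205))
head (6335, array([482.8, 161.7, 117.1,  47.8]), -89.0, np.float64(0.1187))
0.36 421 [0.169 0.205] 0.107 [array([0.169, 0.205])]
0.37 407 [0.167 0.204] 0.108 [array([0.167, 0.204])]
0.38 397 [0.167 0.203] 0.107 [array([0.167, 0.203])]
0.39 387 [0.165 0.202] 0.108 [array([0.165, 0.202])]
0.4 377 [0.165 0.201] 0.107 [array([0.165, 0.201])]
0.41 322 [0.165 0.2  ] 0.107 [array([0.164, 0.2  ])]
0.42 498 [0.146 0.199] 0.107 [array([0.145, 0.199])]
0.43 463 [0.145 0.2  ] 0.108 [array([0.145, 0.2  ])]
0.44 433 [0.15 0.2 ] 0.108 [array([0.15, 0.2 ])]
0.45 418 [0.151 0.201] 0.107 [array([0.151, 0.201])]
0.46 1404 [0.105 0.199] 0.124 [array([0.105, 0.199])]
0.47 1463 [0.105 0.223] 0.126 [array([0.127, 0.223])]
0.48 1129 [0.105 0.225] 0.127 [0]
0.49 1107 [0.105 0.225] 0.127 [0]
0.5 1044 [0.105 0.225] 0.127 [0]
0.51 10 [0.128 0.225] 0.117 [0]
```

View pics/wr3.png

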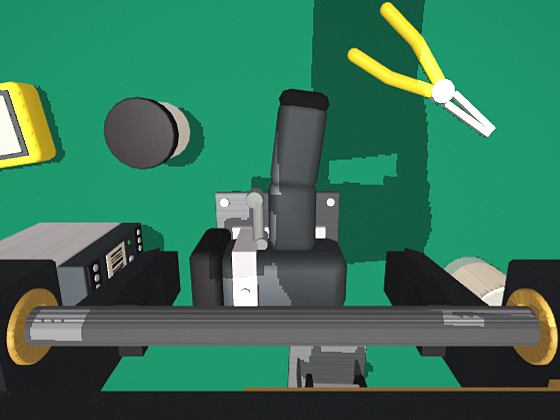

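The wrist view shows the trigger lip at (255,205), the grip at (295,215), the jar at (145,130), clear, and the label at (115,262). The measured 55 mm over trigger and grip matches. Descending around them.

Emit:
servo_tool:
  targets: [-0.02,0.03,0.5,0,88,0,0,0.8,0,88,0,0,0.8,0,88,0,0,0.4,0,88,0,0,0,0,88]

```text
t: 17.35
tcp_pos: [0.4234, 0.1733, 0.1091]
tcp_rot: [[-1.0, -0.019, -0.005], [-0.019, 1.0, -0.001], [0.005, -0.001, -1.0]]
contact_force: [0.3, -0.7, 0.1]
finger_gap: 0.0878
grasp_force: 0.0
```

Emit:
servo_tool:
  targets: [0,0,0.3,0,88,0,0,0.3,0,88,0,0,0.12,0,88,0,0,0,0,88]

```text
t: 17.75
tcp_pos: [0.4247, 0.1738, 0.0756]
tcp_rot: [[-1.0, -0.021, 0.0], [-0.021, 1.0, -0.0], [-0.0, -0.0, -1.0]]
contact_force: [0.4, -0.3, -0.3]
finger_gap: 0.0879
grasp_force: 0.0
```

Shift 2 mm towards the grip back, then close.

Emit:
servo_tool:
  targets: [0,0.04,0,0,70,0,0,0,0,62,0,0,0,0,58,0,0,0,0,58,0,0,0,0,58]

```text
t: 18.25
tcp_pos: [0.4241, 0.1757, 0.0754]
tcp_rot: [[-1.0, -0.022, -0.0], [-0.022, 1.0, -0.001], [0.0, -0.001, -1.0]]
contact_force: [-2.0, -4.0, 1.4]
finger_gap: 0.0582
grasp_force: 1.5
```

Emit:
servo_tool:
  targets: [0,0,0,0,44,0,0,0,0,44,0,0,0,0,44,0,0,0,0,44]

```text
t: 18.65
tcp_pos: [0.4235, 0.1776, 0.075]
tcp_rot: [[-1.0, -0.021, -0.001], [-0.021, 1.0, 0.003], [0.001, 0.003, -1.0]]
contact_force: [-2.6, 11.5, -0.0]
finger_gap: 0.0465
grasp_force: 30.0
```

Emit:
servo_tool:
  targets: [0,0,0,0,44,0,0,0,0,44,0,0,0,0,44,0,0,0,0,44,0,0,0,0,44]

```text
t: 19.15
tcp_pos: [0.4236, 0.1775, 0.075]
tcp_rot: [[-1.0, -0.021, -0.001], [-0.021, 1.0, 0.003], [0.001, 0.003, -1.0]]
contact_force: [-3.2, 11.5, -0.7]
finger_gap: 0.0464
grasp_force: 30.0
```

Emit:
servo_tool:
  targets: [0,0,0,0,44,0,0,0,0,44,0,0,0,0,44,0,0,0,0,44,0,0,0,0,44]

```text
t: 19.65
tcp_pos: [0.4235, 0.1776, 0.075]
tcp_rot: [[-1.0, -0.021, -0.001], [-0.021, 1.0, 0.003], [0.001, 0.003, -1.0]]
contact_force: [-2.9, 10.6, -0.4]
finger_gap: 0.0468
grasp_force: 30.0
```

```bash
python3 - <<'E'
from m import *
s=monitor.get_obs(); print(s["t"],s["finger_gap"],s["grasp_force"])
w=cloud(vision.get_image("top")); print("module",fit(w,(.495,-.033),.08,.112,.13)); print("read",fit(w,(.445,-.333),.08,.115,.135))
E
```

```text
19.65 0.046767203863697704 30.001216381788254
module (494, array([493.3, -32.7, 111.3,  39.4]), -88.9, np.float64(0.1207))
read (515, array([ 444.3, -335.2,  112.9,   40. ]), -82.4, np.float64(0.1257))
```

Emit:
servo_tool:
  targets: [0,0,0,0,56,0,0,0,0,66,0,0,0,0,88,0,0,0,0,88,0,-0.04,0,0,88]

```text
t: 20.2
tcp_pos: [0.4244, 0.1741, 0.0753]
tcp_rot: [[-1.0, -0.022, 0.0], [-0.022, 1.0, 0.0], [-0.0, 0.0, -1.0]]
contact_force: [-1.1, -0.2, 0.7]
finger_gap: 0.0845
grasp_force: 0.0
```

Emit:
servo_tool:
  targets: [0,0,0,0,88,0,0,-0.4,0,88,0,0,-0.8,0,88,0,0,-0.9,0,88,0,0,-0.9,0,88]

```text
t: 20.7
tcp_pos: [0.4239, 0.1739, 0.227]
tcp_rot: [[-1.0, -0.022, -0.001], [-0.022, 1.0, -0.0], [0.001, -0.0, -1.0]]
contact_force: [0.4, 0.6, 0.1]
finger_gap: 0.0876
grasp_force: 0.0
```

Emit:
servo_tool:
  targets: [0,0,0,0,88,0,0,0,0,88]

```text
t: 20.9
tcp_pos: [0.4243, 0.174, 0.2255]
tcp_rot: [[-1.0, -0.022, 0.001], [-0.022, 1.0, 0.0], [-0.001, 0.0, -1.0]]
contact_force: [-0.2, 0.1, -0.3]
finger_gap: 0.0882
grasp_force: 0.0
```

```bash
sed -i 's/wr3/wr4/' sc.py; python3 sc.py | sed -n '1,3p;9,12p'
```

```text
20.9 [0.42432515 0.17397405 0.22545122] [[-9.99752953e-01 -2.21880242e-02  1.31310596e-03]
 [-2.21877756e-02  9.99753800e-01  2.03626961e-04]]
module (493, array([493.3, -34. , 108.3,  39.3]), -88.9, np.float64(0.1204))
0.4 412 [0.164 0.201] 0.108 [array([0.164, 0.201])]
0.41 363 [0.165 0.2  ] 0.107 [array([0.164, 0.2  ])]
0.42 538 [0.146 0.2  ] 0.108 [array([0.145, 0.2  ])]
0.43 494 [0.146 0.2  ] 0.107 [array([0.145, 0.2  ])]
```

View pics/wr4.png

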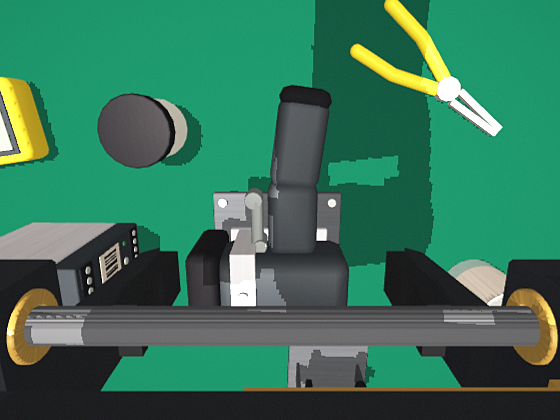

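The trigger lip at (255,205) is back at its released position, the module's label at (110,262) faces the window, and nothing else has moved.

```bash
python3 -c "from cell import close_job; print(close_job())"
```

```text
the job is handed in; nothing more can be done
None
```

I handed in the job at about 21 s of the 67 s allowed, with no verdict shown: the read module stands in the tray, the waiting module stands about 8 cm from the window with its label facing it, and the trigger was squeezed fully for just over a second and sprang back.

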